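# Complete the row on the spice shelf

### The arm

A 6-joint arm with a two-finger parallel gripper is mounted at the origin on the work surface; the furniture and walls round the work are solid. World frame = base frame: x ahead of the robot, y to its left, z up, the work surface at z = 0. Lengths are in mm, angles in rad, forces in N, time in s.
With the tool pointing down it reaches from about 400 to 925 mm from the base axis. Payload 12.5 kg.
Tool frame: the origin (TCP) lies where the fingers leave the gripper's body, on its centre line; the fingertips stand 78 mm ahead of it and the grasp point (between the pads) lies 59 mm ahead of it (env.tip_extent is the distance from the TCP to the fingertips, in mm); z points along the fingers, y is the direction in which the jaws open and shut (so a half turn about z gives the same grasp; the last joint's range is limited). The gripper opens to 95 mm and grips with 3 to 60 N. Pads are 20 mm wide; open, the fingers measure 119 mm over their backs; the gripper's body (75 mm by 180 mm) begins 59 mm behind the grasp point.
Start: joints at [-1.451, 0.491, 1.559, -0, 1.092, -0.106], TCP at [139.95, -609.14, 292.261] pointing down, gripper open.
Joint ranges: [-3.1, 3.1], [-0.84, 2.19], [0.05, 2.79], [-1.13, 4.28], [0.06, 2.93], [-2.69, 2.69]. Speed limits (rad/s): [2.22, 2.22, 2.79, 3.14, 3.14, 3.14].

### API

Orientations are given as [roll, pitch, yaw] about the fixed x, y, z axes, in that order (R = Rz(yaw) Ry(pitch) Rx(roll)).
In Python, from cell import env gives the robot as it stands. The module is installed in compiled form; this text tells all that it offers.
- The arm moves only by the tool play_rows, never from a script. Its argument "targets" is a list of rows, each an object with "linear": the shift along the tool's x, y, z in mm, a list of three; "turn": the turn about the tool's z in rad. A call has 1 to 20 rows; each row is the pose to reach, as a shift and turn from the pose commanded when the call began, along the tool's axes at that moment; what a row does not reach only later rows make up. A row lasts 1/8 s, in which the tool goes at most 62.5 mm and 10.7 degrees, less where a joint would pass 70% of its speed; a pose out of reach is approached as far as the arm can. A call with a gripper value outside its range is refused whole. "hand" is the finger opening in mm, from 0 to 95.1, set as the call begins (left out, the last holds). The fingers move at their own pace and stop on an object; the grip force is fixed at half the most. Time passes only in rows, so rows that repeat a pose let the fingers close. It gives the time, the measured TCP pose, the force and the opening at its end, in the units of the state.
- env.state(): the state, without advancing time (a new reading comes with each control period).
- env.read_camera(name): name is "scene" or "top" or "wrist"; returns (picture, depth): 384x512x3 uint8, red, green, blue; 384x512 float32, mm along the optical axis (not along the pixel's ray), 0 where there is no reading.
- env.camera_params(name): a dict with "fx", "fy", "cx", "cy" (pixels), "k1" (the pictures are not rectified: a ray, as slopes to the right and down, at radius r is drawn at 1 + k1 r^2 times it, then the intrinsics apply), "R" (3x3) and "t" (3): a world point X has camera coordinates R X + t. Camera axes: x right, y down, z forward; pixel columns grow to the right and rows downward; lengths in mm; the calibration is good to about 2 mm. A picture is of the moment at which its call begins: read the wrist's pose just before it. camera_params takes no time and is no camera call; for the wrist camera it gives the pose at the moment of the call.
- env.job_done(): hands the job in, once; it reports no verdict.
The state is a dict: "t": time; "joints": joint angles; "qvel": joint speeds; "tau": joint torques, N m; "eef_pos": TCP position; "tcp_rot": TCP orientation; "ft_force": force on the tool from outside, world axes, zero at the start; "moment": the same for the moment, N m; "opening": opening from 0.0 (shut) to 1.0 (fully open).
Only numpy, scipy, OpenCV 4.12 (cv2) and the standard library are available. Lean on these libraries where they do the work, as an engineer would, in place of code of your own. Each camera call takes 0.05 s, during which the arm holds its last target.

### The job

Two spice jars, one with a red cap and one with a white cap, stand on the worktop in front of the low white shelf, with a steel canister between them. Put both up on the shelf with the jar already there, so that the three stand upright in one straight row along the middle of the shelf, about a finger's width between neighbours. Leave the jar that is already there where it is; the new ones may go in either order and to either side of it.

Things in the scene. Friction and masses are not known exactly. Their poses are not given: they have to be found in the camera images.
- shelf_row (a point): Low white fixed shelf: board 320 mm long, 110 mm deep, top 45 mm above the worktop. The point is the centre of the board's top; y runs along its length (the row), x to the back, z up. A guard wire stands 49 mm behind the middle line, 20 mm above the board; front and ends are open. Jars fit at 60 mm centre to centre on the roomier side of the standing jar, or one each side if it is near the middle.
- red_jar_centre (a point): Round spice jar with a red cap, 45 mm in diameter (cap and body), 106 mm tall, 0.1 kg, loose, upright on the worktop in front of the shelf. The point is its centre, 53 mm above its underside; z is its upright axis. Take it from above by the top 35 mm (cap and shoulder): it is taller than grippers reach.
- white_jar_centre (a point): Round spice jar with a white cap, 47 mm in diameter (cap and body), 98 mm tall, 0.1 kg, loose, upright on the worktop in front of the shelf. The point is its centre, 49 mm above its underside; z is its upright axis. Take it from above by the top 35 mm (cap and shoulder): it is taller than grippers reach. A plain steel canister, 70 mm wide, 120 mm tall, stands between it and the red-capped jar, no part of the job.
- shelf_jar_centre (a point): Round spice jar with a white cap, 47 mm in diameter, 98 mm tall, loose, already standing on the shelf's middle line, up to 80 mm to either side of the shelf's centre. It stays where it is. The point is its centre, 49 mm above its underside; z is its upright axis.
Not all that is in view belongs to the job. What is shaped like the part that bears red_jar_centre but yellow is not meant.

How it is judged (in metres and radians):
At the end, for the whole second after the job is handed in: All three jars upright (10 deg) on the shelf board, each within 18 mm of its middle line; one jar between the other two and at most 78 mm from each, centre to centre (touching allowed); the jar already there within 18 mm of where it was (x of red_jar_centre in the frame of shelf_row between -0.018 and 0.018 m and z of red_jar_centre in the frame of shelf_row between 0.047 and 0.059 m and angle between each of red_jar_centre, white_jar_centre, shelf_jar_centre's own z axis and vertical below 0.175 rad and x of white_jar_centre in the frame of shelf_row between -0.018 and 0.018 m and z of white_jar_centre in the frame of shelf_row between 0.043 and 0.055 m and x of shelf_jar_centre in the frame of shelf_row between -0.018 and 0.018 m and z of shelf_jar_centre in the frame of shelf_row between 0.043 and 0.055 m and ((horizontal distance between red_jar_centre and white_jar_centre below 0.078 m and horizontal distance between red_jar_centre and shelf_jar_centre below 0.078 m and horizontal distance between white_jar_centre and shelf_jar_centre above 0.082 m) or (horizontal distance between white_jar_centre and red_jar_centre below 0.078 m and horizontal distance between white_jar_centre and shelf_jar_centre below 0.078 m and horizontal distance between red_jar_centre and shelf_jar_centre above 0.082 m) or (horizontal distance between shelf_jar_centre and red_jar_centre below 0.078 m and horizontal distance between shelf_jar_centre and white_jar_centre below 0.078 m and horizontal distance between red_jar_centre and white_jar_centre above 0.082 m)) and distance of shelf_jar_centre from where it was at the start of the episode below 0.018 m).
It also fails if it takes over 48 s, if anything falls off the work surface, if the arm or the gripper's body presses on something with over 40 N, if the wrist force passes 120 N, or if a joint passes its speed limit or range.

## Working session

There is one attempt and no reset: what is moved stays moved. The work goes in short steps, Python scripts to look and compute and a tool call to move; the robot and the scene stay as the last step left them, time stands still between calls to the robot, and variables do not carry over. Pictures are saved under pics/ and viewed, and the job is handed in when it is done.

Besides the shell and the picture viewer there is one more tool, called as name([rows], argument=value, ...), one row to a line, values as JSON. play_rows: Moves the arm, as the interface text tells. Its arguments: {"type":"object","properties":{"targets":{"type":"array","items":{"type":"object","properties":{"linear":{"type":"array","items":{"type":"number"}},"turn":{"type":"number"}}}},"hand":{"type":"number"}},"required":["targets"]}

```bash
mkdir -p pics; cat > h.py <<'E'
from cell import env
import numpy as np, cv2
np.set_printoptions(precision=4,suppress=True)
def grab(n,tag):
    p=env.camera_params(n); rgb,d=env.read_camera(n)
    np.savez(f'{tag}.npz',rgb=rgb,d=d,**{k:np.array(v) for k,v in p.items()})
    cv2.imwrite(f'pics/{tag}.png',rgb[:,:,::-1]); return load(tag)
def load(tag): return np.load(f'{tag}.npz')
def und(z,u,v):
    K=np.array([[z['fx'],0,z['cx']],[0,z['fy'],z['cy']],[0,0,1]],float)
    q=cv2.undistortPoints(np.array([[[u,v]]],float),K,np.array([float(z['k1']),0,0,0]));return q[0,0]
def pt(z,u,v,dep=None):
    a=und(z,u,v); dep=float(z['d'][int(round(v)),int(round(u))]) if dep is None else dep
    return z['R'].T@(np.array([a[0]*dep,a[1]*dep,dep])-z['t'])
def onz(z,u,v,h):
    a=und(z,u,v); r=z['R'].T@np.array([a[0],a[1],1.]); c=-z['R'].T@z['t']
    return c+r*(h-c[2])/r[2]
def cloud(z):
    H,W=z['d'].shape; K=np.array([[z['fx'],0,z['cx']],[0,z['fy'],z['cy']],[0,0,1]],float)
    g=np.stack(np.meshgrid(np.arange(W),np.arange(H)),-1).reshape(-1,1,2).astype(float)
    q=cv2.undistortPoints(g,K,np.array([float(z['k1']),0,0,0])).reshape(-1,2)
    d=z['d'].reshape(-1,1); P=np.hstack([q*d,d])-z['t']
    return (P@z['R']).reshape(H,W,3)
E
python3 - <<'E'
from h import *
for n in('scene','top'):grab(n,n+'0')
s=env.state();print(s)
E
```

```text
{'t': 0.1, 'joints': array([-1.4506,  0.4915,  1.5594, -0.    ,  1.0917, -0.1056]), 'qvel': array([-0.0003, -0.0007, -0.0022, -0.0002, -0.001 , -0.0021]), 'tau': array([  0.0024, -61.3625, -25.8603,   0.0694,   0.0471,  -0.    ]), 'eef_pos': array([ 139.9429, -608.9824,  291.7311]), 'tcp_rot': array([-3.1406, -0.0001,  0.2258]), 'ft_force': array([-0.2332, -0.0522,  0.5239]), 'moment': array([-0.0298,  0.0566,  0.016 ]), 'opening': 1.000130021130662}
```

View pics/scene0.png

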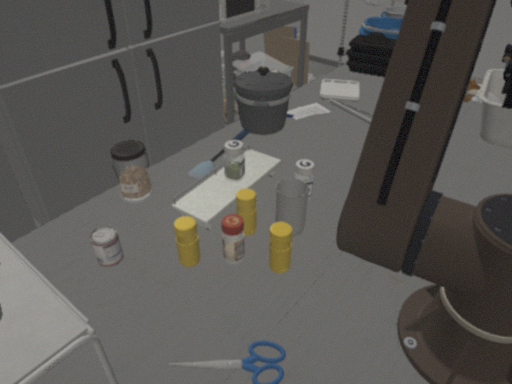

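View pics/top0.png

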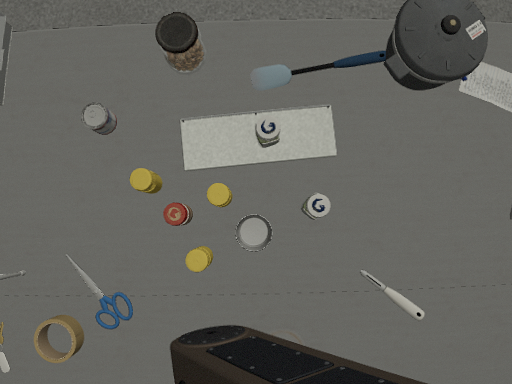

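The top picture shows the red cap at (176,214), with yellow look-alikes at (145,180), (219,194) and (198,260), which are not meant. The canister is at (254,232). The white-capped jar is at (318,206), and the canister lies between it and the red one, so it fits. The grey-white jar at (97,117) is off to the side and not meant. The shelf jar is at (268,127). I'll confirm these in a crop and measure.

```bash
python3 - <<'E'
from h import *
z=load('top0'); c=z['rgb'][85:285,80:350,::-1]
cv2.imwrite('pics/topcrop.png',cv2.resize(c,None,fx=2.96,fy=2.96,interpolation=cv2.INTER_CUBIC))
P=cloud(z)
for n,(u,v) in dict(red=(176,214),y1=(145,180),y2=(219,194),y3=(198,260),can=(254,232),white=(318,206),other=(97,117),shelfjar=(267,127)).items():
    p=P[v,u]; 
    # cap-top pixels: within 4mm height of median, 
    w=P[v-22:v+23,u-22:u+23].reshape(-1,3); h=p[2]
    if n=='can': m=(abs(w[:,2]-120)<8)
    else: m=(abs(w[:,2]-h)<6)&(np.hypot(*(w[:,:2]-p[:2]).T)<45)
    q=w[m]; 
    (cx,cy),r=cv2.minEnclosingCircle(q[:,:2].astype(np.float32))
    print(n,p,'mean',q.mean(0),'circ',cx,cy,r,m.sum())
for u,v in [(180,120),(333,106),(337,156),(184,168),(182,119),(200,140),(300,150),(150,240)]:
    print(u,v,onz(z,u,v,45),P[v,u])
m=(abs(P[...,2]-45)<5); m[:100]=0;m[175:]=0;m[:,:175]=0;m[:,345:]=0
q=P[m][:,:2].astype(np.float32); r=cv2.minAreaRect(q); print(r, cv2.boxPoints(r))
E
```

```text
red [461.6628 103.6818 107.9497] mean [462.7539 107.8225 106.6288] circ 462.90789794921875 107.89385986328125 21.92391014099121 402
y1 [528.8721 163.3215 109.0038] mean [532.0272 172.6599 106.4045] circ 532.456787109375 173.23565673828125 22.556550979614258 397
y2 [498.5033  19.8831 106.3828] mean [499.1812  21.9616 106.4606] circ 499.4794006347656 22.186140060424805 22.104736328125 404
y3 [372.3184  62.8151 107.2498] mean [371.8528  66.1973 106.5077] circ 371.8966064453125 66.2336654663086 22.517013549804688 419
can [420.6944 -45.5111  -1.633 ] mean [423.1763 -44.7035 119.5424] circ 423.63348388671875 -45.11265182495117 35.17194747924805 124
white [ 471.1631 -171.9633   97.8653] mean [ 473.2286 -172.8636   98.1389] circ 473.1766662597656 -173.27340698242188 22.945966720581055 424
other [665.9279 273.6771  69.0477] mean [670.087  280.2313  69.7987] circ 670.3602905273438 280.31298828125 29.620168685913086 584
shelfjar [619.7485 -74.9156 143.5107] mean [620.7501 -76.3331 143.0946] circ 621.0052490234375 -76.39290618896484 22.9190673828125 462
180 120 [659.0618 104.0459  45.    ] [658.9755 103.9823  45.3895]
333 106 [ 681.7505 -217.6588   45.    ] [ 692.6173 -225.4647    0.7572]
337 156 [ 575.6197 -222.1052   45.    ] [ 581.7015 -230.3534   -0.5374]
184 168 [557.6612  96.6476  45.    ] [557.7052  96.7073  44.6162]
182 119 [661.0677  99.8119  45.    ] [655.9833  96.2043  67.7204]
200 140 [615.5132  62.4764  45.    ] [615.4182  62.4119  45.5405]
300 150 [ 589.7042 -145.1668   45.    ] [ 589.7001 -145.164    45.0275]
150 240 [409.8705 169.8688  45.    ] [408.0099 180.3143   0.1231]
((618.1026611328125, -57.326507568359375), (107.7591323852539, 319.3968200683594), 4.444912910461426) [[ 552.0084   97.7159]
 [ 576.7618 -220.7203]
 [ 684.1969 -212.3689]
 [ 659.4435  106.0673]]
```

View pics/topcrop.png

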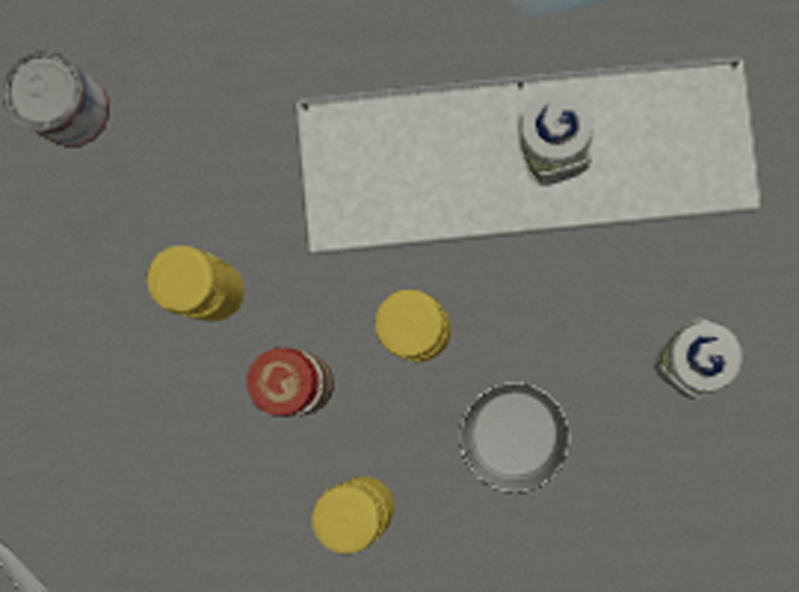

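Heights agree with the sizes given: red 106.6, white 98.1, shelf jar 143.1 and canister 119.5 mm. The shelf is centred near (618,-57) with a yaw of about 0.078 rad. The shelf jar is 19 mm to the -y side, so the plan is one new jar on each side: white at (625.8,-139), red at (616,-13.6). The jaws will open along the shelf's depth. White goes first.

play_rows([
  {"linear": [20,-17,0],"turn": -0.07},
  {"linear": [55,-45,0],"turn": -0.2},
  {"linear": [95,-79,0],"turn": -0.34},
  {"linear": [135,-112,0],"turn": -0.48},
  {"linear": [175,-145,0],"turn": -0.62},
  {"linear": [215,-178,0],"turn": -0.76},
  {"linear": [255,-212,0],"turn": -0.9},
  {"linear": [295,-245,0],"turn": -1.04},
  {"linear": [335,-278,0],"turn": -1.18},
  {"linear": [375,-311,0],"turn": -1.32},
  {"linear": [405,-336,0],"turn": -1.4},
  {"linear": [422,-350.5,0],"turn": -1.422},
  {"linear": [422,-350.5,0],"turn": -1.422},
  {"linear": [422,-350.5,0],"turn": -1.422},
  {"linear": [422,-350.5,0],"turn": -1.422},
], hand=95)

```text
t: 1.98
eef_pos: [472.3, -173.7, 292.2]
tcp_rot: [-3.141, 0.0, 1.647]
ft_force: [-0.3, -0.9, -0.2]
opening: 0.996
```

```bash
python3 - <<'E'
from h import *
s=env.state();print(s['t'],s['eef_pos'],s['tcp_rot'],s['joints'],s['ft_force'])
z=grab('wrist','w1'); P=cloud(z)
m=(abs(P[...,2]-98)<5)&(np.hypot(P[...,0]-473,P[...,1]+173)<40)
q=P[m];print(m.sum(),q.mean(0) if m.any() else 0, cv2.minEnclosingCircle(q[:,:2].astype(np.float32)))
E
```

```text
1.975 [ 472.3235 -173.738   292.2069] [-3.1414  0.0001  1.6465] [-0.4837  0.3188  1.8514 -0.0002  0.9715 -0.5593] [-0.3412 -0.8724 -0.2037]
1924 [ 471.902  -172.3729   97.679 ] ((471.9642028808594, -173.29786682128906), 22.79660415649414)
```

View pics/w1.png

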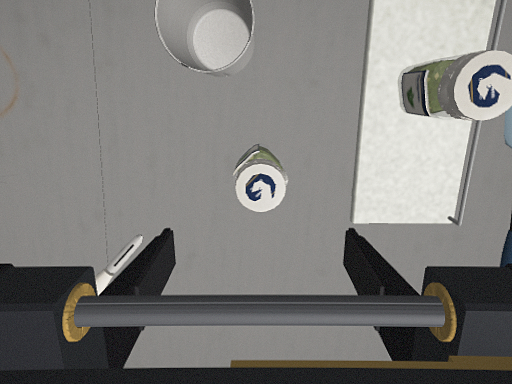

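The wrist picture shows the white jar at (260,188) standing clear, with the canister at (205,30) and the shelf jar at (490,88). The measured position, (472,-173), agrees with the top camera. Next I descend 147 mm and close the gripper.

play_rows([
  {"linear": [0,0,15]},
  {"linear": [0,0,45]},
  {"linear": [0,0,75]},
  {"linear": [0,0,105]},
  {"linear": [0,0,130]},
  {"linear": [0,0,143]},
  {"linear": [0,0,147]},
  {"linear": [0,0,147]},
  {"linear": [0,0,147]},
])

```text
validation failed for argument at $.ta...
```

play_rows([
  {"linear": [0,0,0]},
  {"linear": [0,0,0]},
  {"linear": [0,0,0]},
  {"linear": [0,0,0]},
  {"linear": [0,0,0]},
  {"linear": [0,0,0]},
  {"linear": [0,0,0]},
  {"linear": [0,0,0]},
], hand=40)

```text
validation failed for argument at $.ta...
```

Each row needs a turn value, and both calls were refused whole, so I'll send them again with it.

play_rows([
  {"linear": [0,0,15],"turn": 0},
  {"linear": [0,0,45],"turn": 0},
  {"linear": [0,0,75],"turn": 0},
  {"linear": [0,0,105],"turn": 0},
  {"linear": [0,0,130],"turn": 0},
  {"linear": [0,0,143],"turn": 0},
  {"linear": [0,0,147],"turn": 0},
  {"linear": [0,0,147],"turn": 0},
  {"linear": [0,0,147],"turn": 0},
])

```text
t: 3.15
eef_pos: [473.0, -173.2, 145.9]
tcp_rot: [3.141, 0.001, 1.648]
ft_force: [-0.0, 0.6, 0.4]
opening: 1.002
```

play_rows([
  {"linear": [0,0,0],"turn": 0},
  {"linear": [0,0,0],"turn": 0},
  {"linear": [0,0,0],"turn": 0},
  {"linear": [0,0,0],"turn": 0},
  {"linear": [0,0,0],"turn": 0},
  {"linear": [0,0,0],"turn": 0},
  {"linear": [0,0,0],"turn": 0},
  {"linear": [0,0,0],"turn": 0},
], hand=40)

```text
t: 4.15
eef_pos: [472.7, -173.1, 145.2]
tcp_rot: [-3.141, 0.0, 1.648]
ft_force: [0.9, -0.2, -0.9]
opening: 0.527
```

play_rows([
  {"linear": [0,0,0],"turn": 0},
  {"linear": [0,0,0],"turn": 0},
  {"linear": [0,0,-2],"turn": 0},
  {"linear": [0,0,-8],"turn": 0},
  {"linear": [0,0,-16],"turn": 0},
  {"linear": [0,0,-20],"turn": 0},
  {"linear": [0,0,-20],"turn": 0},
])

```text
t: 5.03
eef_pos: [472.9, -173.1, 165.7]
tcp_rot: [3.141, 0.001, 1.648]
ft_force: [0.5, 0.2, -1.4]
opening: 0.528
```

```bash
python3 - <<'E'
from h import *
s=env.state();print(s['t'],s['eef_pos'],s['opening'],s['ft_force'])
grab('wrist','w2')
z=grab('scene','s2')
cv2.imwrite('pics/s2c.png',cv2.resize(z['rgb'][100:290,160:420,::-1],None,fx=3,fy=3))
E
```

```text
5.025 [ 472.8528 -173.0971  165.6724] 0.5279214058589083 [ 0.5439  0.2384 -1.4436]
```

View pics/w2.png

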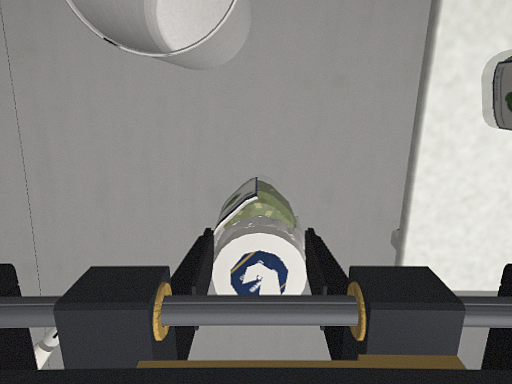

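View pics/s2c.png

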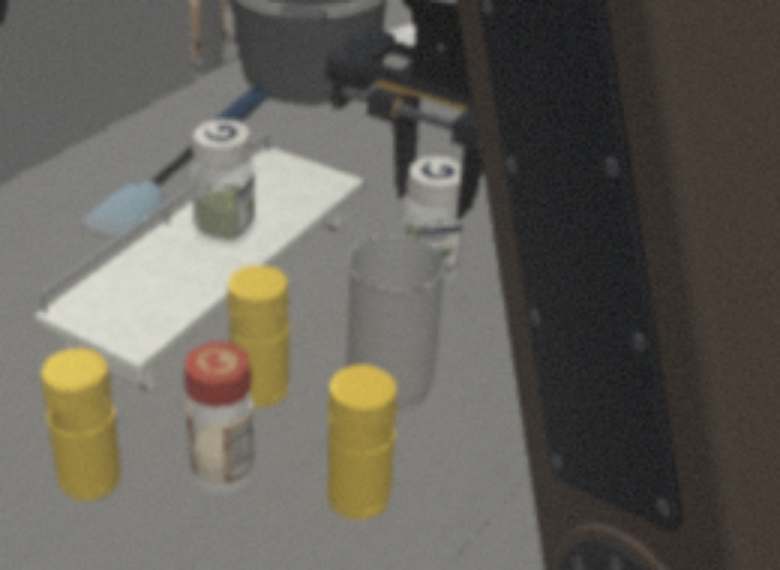

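The white jar is gripped at (260,270), upright and off the worktop, and the force is about its weight. I lift it another 65 mm and carry it over the shelf.

play_rows([
  {"linear": [0,0,-10],"turn": 0},
  {"linear": [0,0,-30],"turn": 0},
  {"linear": [0,0,-50],"turn": 0},
  {"linear": [0,0,-62],"turn": 0},
  {"linear": [1,5,-65],"turn": 0},
  {"linear": [2,18,-65],"turn": 0},
  {"linear": [5,38,-65],"turn": 0},
  {"linear": [8,58,-65],"turn": 0},
  {"linear": [11,78,-65],"turn": 0},
  {"linear": [14,98,-65],"turn": 0},
  {"linear": [17,118,-65],"turn": 0},
  {"linear": [20,138,-65],"turn": 0},
  {"linear": [22,150,-65],"turn": 0},
  {"linear": [22,155,-65],"turn": 0},
  {"linear": [22,155,-65],"turn": 0},
  {"linear": [22,155,-65],"turn": 0},
  {"linear": [22,155,-65],"turn": 0},
])

```text
t: 7.25
eef_pos: [625.3, -139.4, 230.4]
tcp_rot: [3.142, 0.0, 1.647]
ft_force: [0.5, -0.2, -1.8]
opening: 0.529
```

```bash
python3 - <<'E'
from h import *
s=env.state();print(s['t'],s['eef_pos'],s['opening'],s['ft_force'])
grab('wrist','w3')
z=grab('scene','s3')
cv2.imwrite('pics/s3c.png',cv2.resize(z['rgb'][100:290,160:420,::-1],None,fx=3,fy=3))
E
```

```text
7.25 [ 625.3189 -139.3895  230.3908] 0.5294326764979734 [ 0.493  -0.1974 -1.8267]
```

View pics/w3.png

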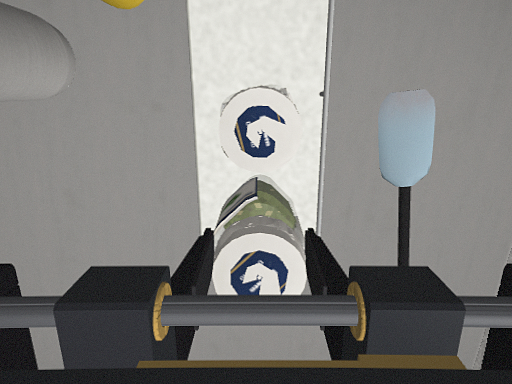

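View pics/s3c.png

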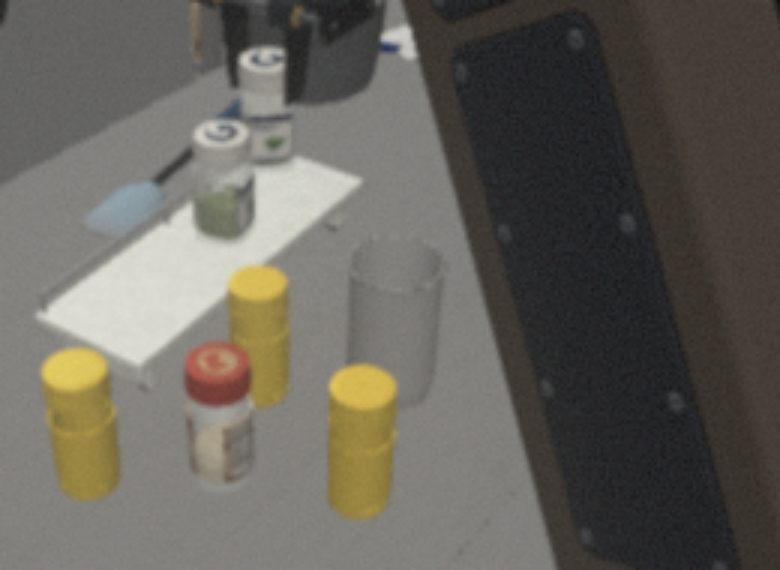

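The wrist view shows the held cap at (260,270) in line with the shelf jar's cap at (260,125), over the middle of the shelf. I lower it slowly and watch the force.

play_rows([
  {"linear": [0,0,10],"turn": 0},
  {"linear": [0,0,22],"turn": 0},
  {"linear": [0,0,31],"turn": 0},
  {"linear": [0,0,35],"turn": 0},
  {"linear": [0,0,37],"turn": 0},
  {"linear": [0,0,38],"turn": 0},
  {"linear": [0,0,39],"turn": 0},
  {"linear": [0,0,39],"turn": 0},
])

```text
t: 8.35
eef_pos: [625.6, -139.2, 191.3]
tcp_rot: [3.141, 0.0, 1.648]
ft_force: [0.1, -0.4, -1.2]
opening: 0.528
```

play_rows([
  {"linear": [0,0,0.5],"turn": 0},
  {"linear": [0,0,1],"turn": 0},
  {"linear": [0,0,1],"turn": 0},
])

```text
t: 8.72
eef_pos: [625.6, -139.2, 190.2]
tcp_rot: [-3.142, 0.0, 1.648]
ft_force: [-0.7, 0.1, -1.7]
opening: 0.529
```

play_rows([
  {"linear": [0,0,0.7],"turn": 0},
  {"linear": [0,0,1],"turn": 0},
  {"linear": [0,0,1],"turn": 0},
])

```text
t: 9.1
eef_pos: [625.7, -139.2, 189.9]
tcp_rot: [3.141, 0.0, 1.648]
ft_force: [-0.5, -0.2, 4.7]
opening: 0.531
```

Contact, 4.7 N upward. I open the gripper and raise it.

play_rows([
  {"linear": [0,0,-0.5],"turn": 0},
  {"linear": [0,0,-0.5],"turn": 0},
  {"linear": [0,0,-0.5],"turn": 0},
  {"linear": [0,0,-0.5],"turn": 0},
  {"linear": [0,0,-0.5],"turn": 0},
  {"linear": [0,0,-0.5],"turn": 0},
  {"linear": [0,0,-0.5],"turn": 0},
  {"linear": [0,0,-10],"turn": 0},
  {"linear": [0,0,-30],"turn": 0},
  {"linear": [0,0,-55],"turn": 0},
  {"linear": [0,0,-80],"turn": 0},
  {"linear": [0,0,-102],"turn": 0},
  {"linear": [0,0,-102],"turn": 0},
  {"linear": [0,0,-102],"turn": 0},
], hand=95)

```text
t: 10.85
eef_pos: [625.3, -139.1, 290.6]
tcp_rot: [-3.141, -0.0, 1.648]
ft_force: [0.4, -0.3, 0.3]
opening: 1.001
```

```bash
python3 - <<'E'
from h import *
s=env.state();print(s['t'],s['eef_pos'],s['tcp_rot'],s['opening'],s['ft_force'])
z=grab('wrist','w4'); P=cloud(z)
for c in((626,-139),(621,-76)):
  m=(abs(P[...,2]-143)<5)&(np.hypot(P[...,0]-c[0],P[...,1]-c[1])<32)
  q=P[m];print(m.sum(),q.mean(0), cv2.minEnclosingCircle(q[:,:2].astype(np.float32)))
E
```

```text
10.85 [ 625.3499 -139.1055  290.6079] [-3.1409 -0.0002  1.6478] 1.0011125756939847 [ 0.3599 -0.2734  0.3488]
2622 [ 624.3566 -138.3339  142.5982] ((624.1749877929688, -139.60145568847656), 22.99150276184082)
3238 [619.9972 -76.1113 142.7616] ((620.218017578125, -77.0650405883789), 22.9605655670166)
```

View pics/w4.png

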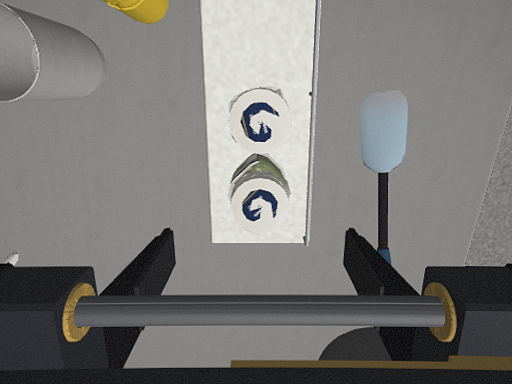

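The white jar stands at (624,-139), 62.5 mm from the shelf jar, at the right height and with the shelf jar undisturbed. Now over to red at (462.9,107.9).

play_rows([
  {"linear": [15,-8,0],"turn": 0},
  {"linear": [45,-25,0],"turn": 0},
  {"linear": [80,-44,0],"turn": 0},
  {"linear": [115,-64,0],"turn": 0},
  {"linear": [150,-83,0],"turn": 0},
  {"linear": [185,-102,0],"turn": 0},
  {"linear": [220,-122,0],"turn": 0},
  {"linear": [248,-137,0],"turn": 0},
  {"linear": [259,-143,0],"turn": 0},
  {"linear": [259,-143,0],"turn": 0},
  {"linear": [259,-143,0],"turn": 0},
  {"linear": [259,-143,0],"turn": 0},
])

```text
t: 12.4
eef_pos: [463.5, 107.4, 291.0]
tcp_rot: [-3.141, 0.0, 1.647]
ft_force: [-0.7, -0.3, -0.6]
opening: 1.002
```

```bash
python3 - <<'E'
from h import *
s=env.state();print(s['t'],s['eef_pos'],s['tcp_rot'],s['opening'])
z=grab('wrist','w5'); P=cloud(z)
for c in((463,108),(372,66),(499,22)):
  m=(abs(P[...,2]-106)<5)&(np.hypot(P[...,0]-c[0],P[...,1]-c[1])<32)
  q=P[m]
  if m.any(): print(m.sum(),q.mean(0), cv2.minEnclosingCircle(q[:,:2].astype(np.float32)))
E
```

```text
12.4 [463.5319 107.373  291.0489] [-3.1414  0.0002  1.6467] 1.0017093143732931
1909 [461.2643 108.5207 105.8961] ((461.2589416503906, 107.47444152832031), 22.15200424194336)
1399 [370.      70.8741 105.8047] ((371.10223388671875, 66.47319793701172), 21.820688247680664)
1477 [497.7146  25.5907 105.7184] ((497.97454833984375, 23.126821517944336), 22.492673873901367)
```

View pics/w5.png

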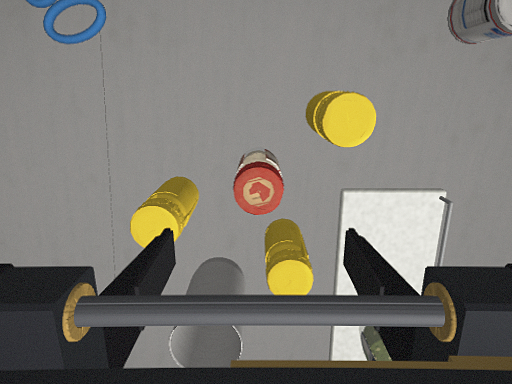

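The red cap is at (259,190), with the yellow jars to the sides and no finger column over them. I descend to TCP 152, which puts the tips 32 mm below the cap's top.

play_rows([
  {"linear": [0,-1,15],"turn": 0},
  {"linear": [0,-1,45],"turn": 0},
  {"linear": [0,-1,75],"turn": 0},
  {"linear": [0,-1,100],"turn": 0},
  {"linear": [0,-1,120],"turn": 0},
  {"linear": [0,-1,134],"turn": 0},
  {"linear": [0,-1,139],"turn": 0},
  {"linear": [0,-1,139],"turn": 0},
  {"linear": [0,-1,139],"turn": 0},
])

```text
t: 13.58
eef_pos: [462.3, 108.0, 152.8]
tcp_rot: [3.141, 0.0, 1.648]
ft_force: [-0.5, 0.2, -0.1]
opening: 1.0
```

play_rows([
  {"linear": [0,0,0],"turn": 0},
  {"linear": [0,0,0],"turn": 0},
  {"linear": [0,0,0],"turn": 0},
  {"linear": [0,0,0],"turn": 0},
  {"linear": [0,0,0],"turn": 0},
  {"linear": [0,0,0],"turn": 0},
  {"linear": [0,0,0],"turn": 0},
  {"linear": [0,0,0],"turn": 0},
  {"linear": [0,0,0],"turn": 0},
], hand=38)

```text
t: 14.7
eef_pos: [462.1, 107.9, 152.2]
tcp_rot: [3.142, 0.0, 1.648]
ft_force: [-0.1, 0.1, 0.7]
opening: 0.466
```

play_rows([
  {"linear": [0,0,-5],"turn": 0},
  {"linear": [0,0,-20],"turn": 0},
  {"linear": [0,0,-45],"turn": 0},
  {"linear": [0,0,-70],"turn": 0},
  {"linear": [0,0,-95],"turn": 0},
  {"linear": [0,0,-115],"turn": 0},
  {"linear": [0,0,-125],"turn": 0},
  {"linear": [-6,7,-125],"turn": 0},
  {"linear": [-20,22,-125],"turn": 0},
  {"linear": [-37,40,-125],"turn": 0},
  {"linear": [-54,58,-125],"turn": 0},
  {"linear": [-71,76,-125],"turn": 0},
  {"linear": [-88,95,-125],"turn": 0},
  {"linear": [-105,113,-125],"turn": 0},
  {"linear": [-120,130,-125],"turn": 0},
  {"linear": [-130,140,-125],"turn": 0},
  {"linear": [-133.4,143.7,-125],"turn": 0},
  {"linear": [-133.4,143.7,-125],"turn": 0},
  {"linear": [-133.4,143.7,-125],"turn": 0},
  {"linear": [-133.4,143.7,-125],"turn": 0},
])

```text
t: 17.2
eef_pos: [615.4, -13.6, 277.4]
tcp_rot: [3.141, 0.0, 1.648]
ft_force: [0.1, -0.2, -0.9]
opening: 0.461
```

```bash
python3 - <<'E'
from h import *
s=env.state();print(s['t'],s['eef_pos'],s['opening'],s['ft_force'])
grab('wrist','w6')
z=grab('scene','s6')
cv2.imwrite('pics/s6c.png',cv2.resize(z['rgb'][100:290,160:420,::-1],None,fx=3,fy=3))
E
```

```text
17.2 [615.3908 -13.6134 277.4205] 0.46088162609570815 [ 0.1245 -0.2203 -0.8784]
```

View pics/w6.png

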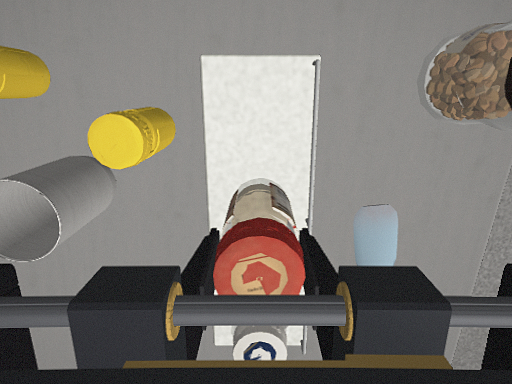

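View pics/s6c.png

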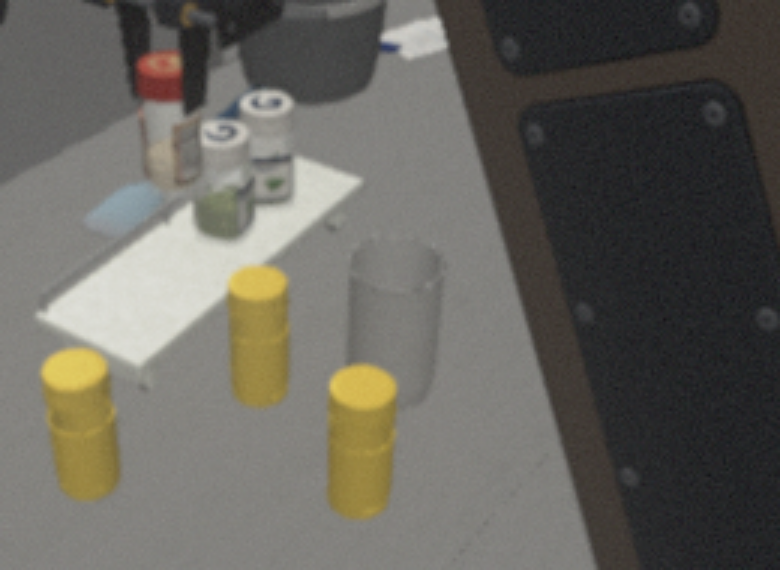

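The red jar is held upright (wrist image (260,270)) and in line with the shelf jar's cap at (260,350). Lowering it now.

play_rows([
  {"linear": [0,0,8],"turn": 0},
  {"linear": [0,0,24],"turn": 0},
  {"linear": [0,0,42],"turn": 0},
  {"linear": [0,0,58],"turn": 0},
  {"linear": [0,0,69],"turn": 0},
  {"linear": [0,0,75],"turn": 0},
  {"linear": [0,0,78],"turn": 0},
  {"linear": [0,0,79],"turn": 0},
  {"linear": [0,0,79],"turn": 0},
  {"linear": [0,0,79],"turn": 0},
])

```text
t: 18.55
eef_pos: [615.7, -14.0, 198.5]
tcp_rot: [3.141, 0.0, 1.648]
ft_force: [-0.0, -0.5, -2.2]
opening: 0.462
```

play_rows([
  {"linear": [0,0,0.5],"turn": 0},
  {"linear": [0,0,1],"turn": 0},
  {"linear": [0,0,1],"turn": 0},
])

```text
t: 18.92
eef_pos: [615.7, -14.0, 197.2]
tcp_rot: [3.142, 0.0, 1.648]
ft_force: [0.5, -0.6, -0.7]
opening: 0.466
```

play_rows([
  {"linear": [0,0,0.5],"turn": 0},
  {"linear": [0,0,0.8],"turn": 0},
  {"linear": [0,0,0.8],"turn": 0},
])

```text
t: 19.3
eef_pos: [615.8, -14.0, 197.1]
tcp_rot: [3.141, 0.0, 1.648]
ft_force: [-0.3, 0.8, 5.8]
opening: 0.459
```

Contact, 5.8 N upward. Releasing and raising.

play_rows([
  {"linear": [0,0,-0.5],"turn": 0},
  {"linear": [0,0,-0.5],"turn": 0},
  {"linear": [0,0,-0.5],"turn": 0},
  {"linear": [0,0,-0.5],"turn": 0},
  {"linear": [0,0,-0.5],"turn": 0},
  {"linear": [0,0,-0.5],"turn": 0},
  {"linear": [0,0,-0.5],"turn": 0},
  {"linear": [0,0,-10],"turn": 0},
  {"linear": [0,0,-30],"turn": 0},
  {"linear": [0,0,-55],"turn": 0},
  {"linear": [0,0,-80],"turn": 0},
  {"linear": [0,0,-100],"turn": 0},
  {"linear": [20,-30,-100],"turn": 0},
  {"linear": [20,-80,-100],"turn": 0},
  {"linear": [20,-130,-100],"turn": 0},
  {"linear": [20,-170,-100],"turn": 0},
  {"linear": [20,-180,-100],"turn": 0},
  {"linear": [20,-180,-100],"turn": 0},
], hand=95)

```text
t: 21.55
eef_pos: [435.1, -8.0, 297.2]
tcp_rot: [3.14, 0.0, 1.647]
ft_force: [-0.4, -0.1, 0.1]
opening: 0.997
```

```bash
python3 - <<'E'
from h import *
s=env.state();print(s['t'],s['eef_pos'],s['opening'],s['ft_force'])
C=np.array([618.1,-57.3]);a=np.radians(4.445);B=np.array([[np.cos(a),np.sin(a)],[-np.sin(a),np.cos(a)]])
z=grab('top','t7');P=cloud(z)
for n,c,h in(('red',(616,-14),151),('shelf',(621,-76),143),('white',(625,-139),143)):
  m=(abs(P[...,2]-h)<5)&(np.hypot(P[...,0]-c[0],P[...,1]-c[1])<32)
  q=P[m]
  if m.any():
    cc=cv2.minEnclosingCircle(q[:,:2].astype(np.float32)); print(n,m.sum(),q.mean(0),cc,'shelf xy',B@(np.array(cc[0])-C))
z=grab('scene','s7')
cv2.imwrite('pics/s7c.png',cv2.resize(z['rgb'][100:290,160:420,::-1],None,fx=3,fy=3))
E
```

```text
21.55 [435.076   -8.0122 297.1771] 0.9969896436251933 [-0.4121 -0.1283  0.1298]
red 443 [615.8153 -14.4077 151.3906] ((616.248779296875, -14.288315773010254), 22.19167709350586) shelf xy [ 1.4878 43.0258]
shelf 459 [620.8564 -76.433  143.1021] ((621.3695068359375, -76.32077026367188), 22.875741958618164) shelf xy [  1.7855 -19.217 ]
white 443 [ 625.014  -139.4109  142.9687] ((626.1931762695312, -139.5775146484375), 22.841358184814453) shelf xy [  1.6922 -82.6573]
```

View pics/s7c.png

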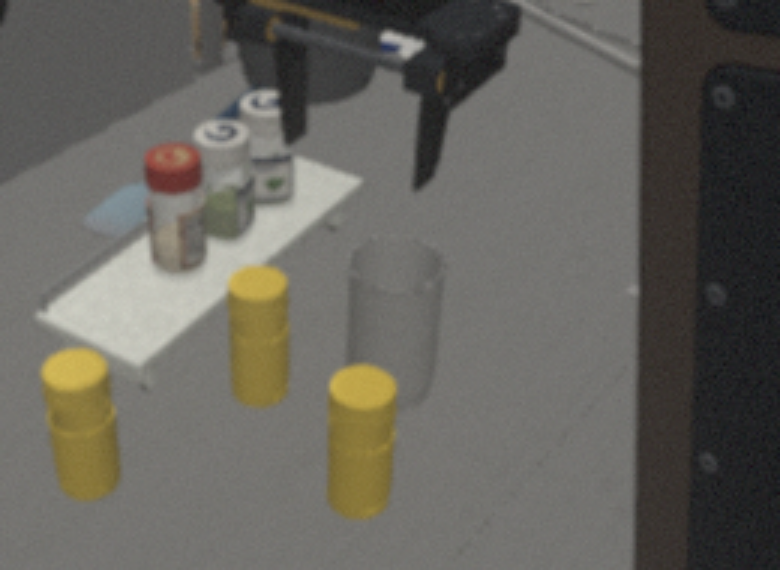

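View pics/t7.png

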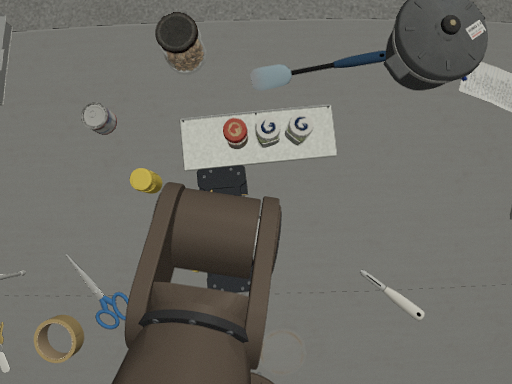

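The three caps are in one row at (235,130), (268,128) and (300,126), upright, with about 62 and 63 mm between centres and all within 2 mm of the middle line. I'm handing it in.

```bash
python3 - <<'E'
from h import *
print(env.job_done())
E
```

```text
the job is handed in; nothing more can be done
None
```

Both jars are on the shelf with the one already there, and I handed the job in at about 21.7 s of the 48 s allowed. The white-capped jar went 63 mm to one side of the standing jar and the red-capped one 62 mm to the other.

- **Position:** the last top-camera check put all three within 2 mm of the shelf's middle line.
- **Upright:** cap heights were 151, 143 and 143 mm, as expected for upright jars on the board, and the pictures show them upright.
- **Jar already there:** it moved less than about 1 mm, within measuring noise.
- **Forces:** the wrist force stayed below 6 N in every reading taken at the end of a move.

Two small things disagreed, neither affecting the result. The gripper read about 50 mm on the 47 mm white jar. The wrist and top cameras differed by 1–2 mm, which is about the calibration's stated accuracy. One early pair of move calls was refused because it left out the turn value, so the arm did not move, and I sent it again.

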